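# Walk a mould block round to its fence and lock it with the cam lever

### The job

With fingertip pushes on its corners, walk the heavy aluminium mould block round on the bench until the plain long side opposite its runner groove is square to the fence of the dark locating fixture, and only then slide it up until that side lies flat against the fence; do not bump a corner into the fence while the block is still askew. Then push the red-knobbed cam lever all the way round, so that the cam jams the block against the end stop and stays locked. Nothing is picked up: never lift or tip the block, and leave the two mould inserts and the paste jar beside the fixture where they stand.

Things in the scene. Friction and masses are not known exactly. Their poses are not given: they have to be found in the camera images.
- mould_block: aluminium mould half, box 88 (own x) x 104 (own y) x 42 mm high, 1.0 to 1.7 kg, sliding on the bench (friction about 0.6); origin: centre of underside. Own +x: the plain 104 mm reference side that goes to the fence; the -x side has a black runner groove from the dark core and two brass plugs. It starts robot-side of the fixture, 30 to 60 degrees anticlockwise (from above) of its final attitude
- ref_left (a point): left lower corner of the block's reference side (own x +44, y +52 mm, z 0), at bench height
- ref_right (a point): right lower corner of the block's reference side (own x +44, y -52 mm, z 0), at bench height
- fixture: dark U-shaped iron fixture fixed on the bench, open to the robot. Origin: bench height, corner of fence face (own x=0) and end-stop face (own y=0). +x: into the fence, away from the robot; +y: left along it. End stop (right): x -52..0, y -24..0, 26 high. Low cam carrier (left): x -53..20, y 126..160, 12 mm high. The block at home is centred on own (-44, 52) mm, axes parallel to the fixture's
- fence: the fence of the fixture: straight bar 184 mm long, 26 mm high and 20 mm thick with a bright ground facing; same origin and axes as the fixture, face at own x = 0, bar from own y -24 to +160 mm
- cam_lever (a joint): angle about the upright pivot, rad, growing anticlockwise from above: starts open (0 to 0.25), dead centre 1.83, end stop 1.95 = locked. Stays where left. At angle q the lever points 80 degrees + q anticlockwise from the fixture's own +x: first left along the fence, at last toward the robot. The cam pushes the block up to 18 mm to the right: 1 to 5 N at the knob, about 10 N at the end
- lever_knob (a point): axis point of the upright red knob at the lever's end, 48 mm above the bench; knob 18 mm in diameter, 32 to 64 mm above the bench, 68 mm from the pivot. The lever bar is 9 mm thick, its middle 35 to 40 mm above the bench. To lock, push the knob's far side toward the robot and follow it round
- cam_pivot (a point): axis of the cam lever, fixed on the carrier at own (-28, 137) mm of the fixture; the pivot head reaches 42 mm above the bench
- cam_disc: bright round cam, an eccentric disc of 32 mm diameter, 14 to 32 mm above the bench, its centre 17 mm off the pivot; origin on the pivot axis. Open, its nose points toward the robot and it stays 16 mm or more clear of a block at home; locked, it presses on the block's left side with several newtons
- by_insert_a2: amber mould insert 44 x 30 x 47 mm standing to the right of the end stop, leave alone; origin centre of its underside
- by_insert_s3: dark mould insert 44 x 30 x 47 mm standing behind the fence, leave alone; origin centre of its underside
- by_paste_jar: white jar with dark lid, 47 mm diameter, 37 mm high, standing behind the fence, leave alone; origin centre of its underside
- work_disc: round black rubber work pad left of the work, standing still: 145 mm in radius about its origin, 19 mm high, with small parts up to 45 mm high on it; only there to be kept clear of

How it is judged (in metres and radians):
On the way, in this order (a step that is already met when the one before it is completed fails the run):
1. the block's reference side lies flat against the fence (both its corners within 3 mm), the lever still open (x of each of ref_left, ref_right in the frame of fixture above -0.003 m and value of joint cam_lever below 1 rad), for 0.2 s.
2. the cam lever is over dead centre with the cam bearing on the block (value of joint cam_lever above 1.83 rad and contact force between cam_disc and mould_block above 1 N), for 0.2 s.
At the end, for the whole second after the job is handed in: the block rests flat on the bench, both corners of its reference side within 2 mm of the fence, its right side within 2 mm of the end stop, the cam lever at 1.83 rad or more and the cam pressing on the block with over 1 N, the bystanders within 15 mm of their places (all of step 2 and x of each of ref_left, ref_right in the frame of fixture above -0.002 m and y of ref_right in the frame of fixture between -0.004 and 0.002 m and height (world z) of mould_block below 0.003 m and angle between mould_block's own z axis and vertical below 0.03 rad and linear speed of mould_block below 0.01 m/s and distance of each of by_insert_a2, by_insert_s3, by_paste_jar from where it was at the start of the episode below 0.015 m); the robot touches nothing.
It fails at once if the block bears on the fence while it is more than 0.2 rad (11 degrees) out of square (contact force between mould_block and fence above 1.5 N and angle between the x axis of mould_block and the x axis of fixture, either way round above 0.2 rad).
It fails at once if the block is lifted or tipped (height (world z) of mould_block above 0.008 m or angle between mould_block's own z axis and vertical above 0.12 rad).
It fails at once if a mould insert or the paste jar is moved by more than 15 mm, or tipped (distance of any of by_insert_a2, by_insert_s3, by_paste_jar from where it was at the start of the episode above 0.015 m or angle between any of by_insert_a2, by_insert_s3, by_paste_jar's own z axis and vertical above 0.3 rad).
It also fails if it takes over 67 s, if anything falls off the work surface, if the arm or the gripper's body presses on something with over 40 N, if the wrist force passes 120 N, or if a joint passes its speed limit or range.

### The arm

A 6-joint arm with a two-finger parallel gripper is mounted at the origin on a cart in front of the work surface, level with it; the furniture and walls round the work are solid. World frame = base frame: x ahead of the robot, y to its left, z up, the work surface at z = 0. Lengths are in m, angles in degrees, forces in N, time in s.
With the tool pointing down it reaches from about 0.3 to 0.75 m from the base axis. Payload 8.5 kg.
Tool frame: the origin (TCP) lies on the centre line of the jaws, within the pads' length; the fingertips stand env.tips_ahead ahead of it and the grasp point (between the pads) lies 8 mm behind it (env.tips_ahead is the distance from the TCP to the fingertips, in m); z points along the fingers, y is the direction in which the jaws open and shut (so a half turn about z gives the same grasp; the last joint's range is limited). The gripper opens to 85 mm and grips with 20 to 120 N. Pads are 22 mm wide; open, the fingers measure 114 mm over their backs; the gripper's body (76 mm by 85 mm) begins 54 mm behind the grasp point. The pads swing forward as they close: fully open they stand 13 mm farther back than shut.
Start: joints at [59.341, 21.807, 74.336, -0, 83.858, -12.336], TCP at [0.173, 0.522, 0.242] pointing down, gripper open.
Joint ranges: [-178.18, 178.18], [-50.72, 133.34], [12.68, 142.11], [-81.47, 261.47], [9.98, 163.14], [-165.26, 165.26]. Speed limits (degrees/s): [136.94, 136.94, 180, 180, 180, 180].

### API

Orientations are given as a 3x3 rotation matrix whose columns are the frame's x, y, z axes.
In Python, from rig import env gives the robot as it stands.
- The arm moves only by the tool servo_tool, never from a script. Its argument "commands" is a list of rows, each an object with "linear": the shift along the tool's x, y, z in mm, a list of three; "angular": the turn, a rotation vector about the tool's x, y, z in degrees, a list of three; "gripper": the opening, from -1 (shut) to 1 (fully open). In form: [{"linear": [x, y, z], "angular": [rx, ry, rz], "gripper": gripper}, ...]. A call has 1 to 20 rows; each row is the pose to reach, as a shift and turn from the pose commanded when the call began, along the tool's axes at that moment; what a row does not reach only later rows make up. A row lasts 1/10 s, in which the tool goes at most 50 mm and 8.59 degrees, less where a joint would pass 70% of its speed; a pose out of reach is approached as far as the arm can. A call with a gripper value outside its range is refused whole. The fingers move at their own pace and stop on an object; "force" is the grip in N (left out, the last holds). Time passes only in rows, so rows that repeat a pose let the fingers close. It gives the time, the measured TCP pose, the force and the opening at its end, in the units of the state.
- env.observe(): the state, without advancing time (a new reading comes with each control period).
- env.get_image(name): name is "scene" or "top"; returns a dict with "frame" (400x640x3 uint8, blue, green, red), "fx", "fy", "cx", "cy" (pixels), "cam_to_world" (4x4, takes a point from camera to world coordinates). Camera axes: x right, y up, looking along -z (the intrinsics and any distortion apply to the point x, -y, -z); pixel columns grow to the right and rows downward; lengths in m; the calibration is good to about 2 mm. A picture is of the moment at which its call begins. There is no depth.
- env.close_job(): hands the job in, once; it reports no verdict.
Trained networks look in a picture, given as the dict that the camera call returned (one of the last four; its "shot" number tells which), for a name from the list of things; names that differ only in an ending like _2 or _b are one class to them, and where a whole thing is asked for, a point or a joint stands for the part that bears it (a point fixed in the world has none). Each returns a list of dicts, best first, with "confidence" (0 to 1); they miss things now and then, are a little off and sometimes report something else, mostly with a low value. They report only what shows in the picture. A call takes as long as a camera call.
- env.trace(picture, query): "pixels" (400x640 bool, what is visible of it) and "extent" ([left, top, right, bottom] in pixels, round what is visible of it).
The state is a dict: "time_s": time; "q": joint angles; "qvel": joint speeds; "joint_efforts": joint torques, N m; "position": TCP position; "tool_rot": TCP orientation; "ft_force": force on the tool from outside, world axes, zero at the start; "wrist_torque": the same for the moment, N m; "grip_width": finger opening in m.
Only numpy, scipy, OpenCV 4.12 (cv2) and the standard library are available. Lean on these libraries where they do the work, as an engineer would, in place of code of your own. Each camera call takes 0.05 s, during which the arm holds its last target.

## Working session

There is one attempt and no reset: what is moved stays moved. The work goes in short steps, Python scripts to look and compute and a tool call to move; the robot and the scene stay as the last step left them, time stands still between calls to the robot, and variables do not carry over. Pictures are saved under pics/ and viewed, and the job is handed in when it is done.

Besides the shell and the picture viewer there is one more tool, called after "Emit:" as name(argument=value, ...) on one line, values as JSON. servo_tool: Moves the arm, as the interface text tells. Its arguments: {"type":"object","properties":{"commands":{"type":"array","items":{"type":"object","properties":{"linear":{"type":"array","items":{"type":"number"}},"angular":{"type":"array","items":{"type":"number"}},"gripper":{"type":"number"}}}},"force":{"type":"number"}},"required":["commands"]}

```bash
ls; mkdir -p pics
python3 - <<'E'
from rig import env
import cv2,numpy as np
s=env.observe(); print({k:np.round(v,3).tolist() for k,v in s.items()}, env.tips_ahead)
for n in ("top","scene"):
    p=env.get_image(n); cv2.imwrite(f"pics/{n}0.png",p["frame"]); print(n,p["fx"],p["fy"],p["cx"],p["cy"],np.round(p["cam_to_world"],4).tolist(),[k for k in p])
E
```

```text
pics
{'time_s': 0.0, 'q': [59.341, 21.841, 74.39, 0.001, 83.857, -12.335], 'qvel': [0.023, 0.049, 0.043, -0.022, -0.006, -0.088], 'joint_efforts': [0.001, -44.846, -23.129, -0.0, 0.005, -0.0], 'position': [0.173, 0.522, 0.242], 'tool_rot': [[-0.949, 0.314, -0.001], [0.314, 0.949, -0.001], [0.0, -0.002, -1.0]], 'ft_force': [0.484, -0.054, -0.298], 'wrist_torque': [0.023, 0.092, 0.003], 'grip_width': 0.085} 0.011
top 442.2788841488486 442.2788841488486 324.89332615227 194.49659729466038 [[0.0288, 0.9847, -0.1717, 0.4107], [-0.9993, 0.0242, -0.0287, -0.2316], [-0.0241, 0.1724, 0.9847, 0.887], [0.0, 0.0, 0.0, 1.0]] ['frame', 'fx', 'fy', 'cx', 'cy', 'cam_to_world', 'shot']
scene 500.39189706671715 500.39189706671715 319.75264416219017 196.0729094683967 [[-0.7786, 0.4318, -0.4553, 0.0939], [-0.6274, -0.5202, 0.5794, 0.378], [0.0134, 0.7368, 0.676, 0.7618], [0.0, 0.0, 0.0, 1.0]] ['frame', 'fx', 'fy', 'cx', 'cy', 'cam_to_world', 'shot']
```

View pics/top0.png

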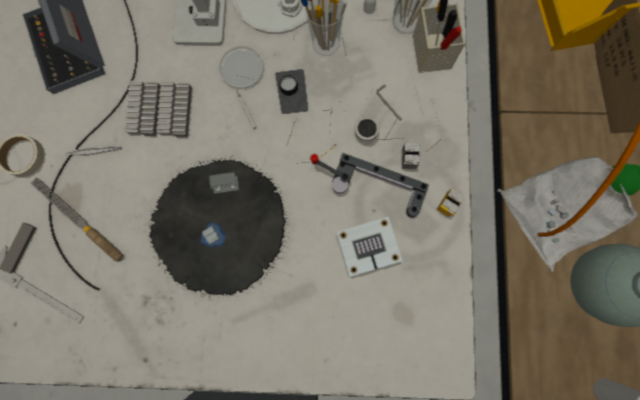

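View pics/scene0.png

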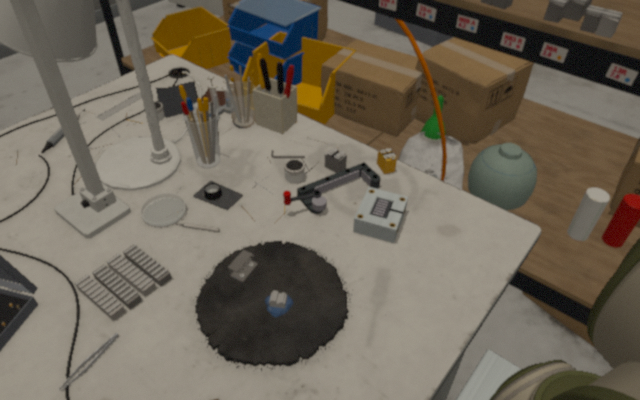

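```bash
cat > h.py <<'E'
from rig import env
import cv2,numpy as np
from scipy.optimize import least_squares
def proj(p,P):
    P=np.atleast_2d(P).astype(float); T=np.array(p["cam_to_world"])
    c=(P-T[:3,3])@T[:3,:3]
    return np.c_[p["cx"]+p["fx"]*c[:,0]/-c[:,2], p["cy"]-p["fy"]*c[:,1]/-c[:,2]]
def unproj(p,uv,z):
    uv=np.atleast_2d(uv).astype(float);T=np.array(p["cam_to_world"])
    d=np.c_[(uv[:,0]-p["cx"])/p["fx"],-(uv[:,1]-p["cy"])/p["fy"],-np.ones(len(uv))]@T[:3,:3].T
    return T[:3,3]+d*((z-T[2,3])/d[:,2])[:,None]
def tf(pose,pts):
    x,y,a=pose; pts=np.atleast_2d(pts).astype(float); c,s=np.cos(a),np.sin(a)
    return np.c_[x+c*pts[:,0]-s*pts[:,1], y+s*pts[:,0]+c*pts[:,1], pts[:,2]]
def crop(p,x0,y0,x1,y1,k,name,lines=()):
    im=cv2.resize(p["frame"][y0:y1,x0:x1],None,fx=k,fy=k,interpolation=cv2.INTER_CUBIC)
    for L,col in lines:
        q=((L-[x0,y0]+0.5)*k).astype(int); cv2.polylines(im,[q.reshape(-1,1,2)],True,col,1)
    cv2.imwrite(name,im)
E
python3 - <<'E'
from h import *
p=env.get_image("top"); crop(p,300,140,470,280,4,"pics/topc.png")
q=env.get_image("scene"); crop(q,270,140,430,250,5,"pics/scc.png")
for n in ("mould_block","fixture","lever_knob","cam_disc","work_disc"):
  for z,pp in (("t",p),("s",q)):
    r=env.trace(pp,n)
    for d in r[:2]:
        m=d["pixels"].astype(bool); ys,xs=np.nonzero(m); print(n,z,round(d["confidence"],2),d["extent"],xs.mean().round(1),ys.mean().round(1),m.sum())
        if n=="mould_block":
            print(cv2.minAreaRect(np.c_[xs,ys].astype(np.float32)))
            h=cv2.convexHull(np.c_[xs,ys].astype(np.int32)); print(cv2.approxPolyDP(h,3,True)[:,0].tolist())
E
```

```text
mould_block t 0.56 [338.3, 216.1, 405.3, 273.9] 368.1 246.2 2618
((368.1237487792969, 246.07540893554688), (47.8087158203125, 55.849517822265625), 72.55281066894531)
[[401, 259], [349, 275], [336, 233], [387, 217]]
mould_block s 0.74 [355.2, 188.3, 409.8, 243.0] 380.1 215.1 2073
((379.7682800292969, 214.86068725585938), (46.20100402832031, 48.50362777709961), 15.068490028381348)
[[406, 198], [393, 242], [354, 230], [368, 189]]
fixture t 0.63 [309.4, 154.4, 428.6, 215.2] 373.1 178.1 2101
fixture s 0.69 [283.4, 163.2, 377.9, 212.9] 330.1 187.2 1633
lever_knob t 0.74 [311.1, 149.3, 351.4, 195.9] 332.9 175.1 467
lever_knob s 0.91 [284.1, 191.0, 325.2, 210.2] 308.9 200.0 424
cam_disc t 0.57 [330.9, 176.6, 346.6, 193.6] 339.0 185.5 202
cam_disc t 0.26 [308.7, 156.6, 349.7, 195.1] 333.1 175.2 479
cam_disc s 0.66 [311.4, 197.1, 325.5, 213.1] 318.4 204.1 180
work_disc s 0.47 [353.6, 190.3, 408.0, 245.0] 379.8 215.0 2111
```

View pics/topc.png

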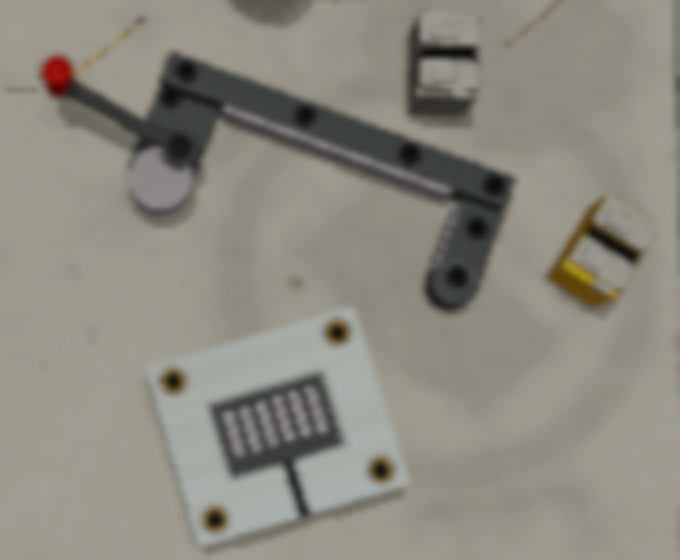

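View pics/scc.png

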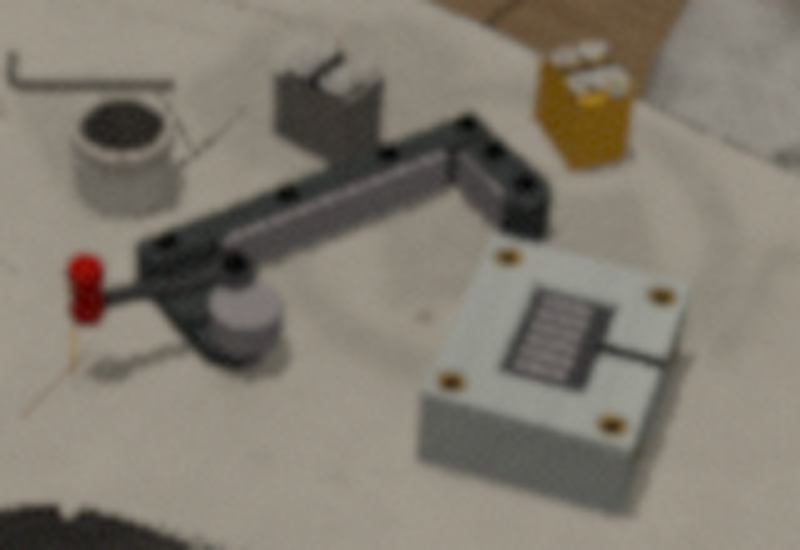

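```bash
cat > fit.py <<'E'
from h import *
B=np.array([[44,52,42],[44,-52,42],[-44,-52,42],[-44,52,42]])/1e3
FX=np.array([[20,160,26],[20,-24,26],[0,0,26]])/1e3
def cp(c,x0,y0,k): return (np.array(c,float)+.5)/k-.5+np.array([x0,y0])
def fit(obs,x0):
    f=lambda v:np.concatenate([(proj(p,tf(v,P))-uv).ravel() for p,P,uv in obs])
    r=least_squares(f,x0); return r.x,np.round(r.fun.reshape(-1,2),2).tolist()
E
python3 - <<'E'
from fit import *
p=env.get_image("top");q=env.get_image("scene")
T=lambda c:cp(c,300,140,4); S=lambda c:cp(c,270,140,5)
bt=T([[148,368],[355,308],[408,485],[203,548]])
# scene: groove exits right edge (660,355): -x side = right edge
bs=S([[420,395],[490,240],[688,280],[632,458]])
# order: which scene corner is which found by fit
b0=unproj(p,bt.mean(0),.042)[0][:2]
print(b0)
for name,o in (("t",[(p,B,bt)]),):
    v,r=fit(o,[*b0,0.]); print(name,v,np.degrees(v[2]),r)
print("scene proj",proj(q,tf(v,B)).round(1).tolist(),bs.round(1).tolist())
ft=T([[172,53],[513,180]]);
fo=fit([(p,FX[:2],ft)],[b0[0]+.1,b0[1],-.6]);print(fo)
fs=S([[140,242],[470,113]])
fo2=fit([(q,FX[:2],fs)],fo[0]);print(fo2)
fv=fit([(p,FX[:2],ft),(q,FX[:2],fs)],fo[0]);print(fv,np.degrees(fv[0][2]))
g=lambda a:np.array(a)/1e3
F=fv[0]
L=lambda pp:[(proj(pp,tf(F,g([[0,160,26],[20,160,26],[20,-24,26],[-52,-24,26],[-52,0,26],[0,0,26]]))),(0,0,255)),
 (proj(pp,tf(F,g([[-53,126,12],[20,126,12],[20,160,12],[-53,160,12]]))),(0,255,0)),(proj(pp,tf(v,B)),(255,0,0)),
 (proj(pp,tf(v,B*[1,1,0])),(255,255,0)),
 (proj(pp,tf(F,g([[-28+16*np.cos(t),137+16*np.sin(t),42] for t in np.arange(0,6.3,.3)])*[1,1,1])),(255,0,255))]
crop(p,300,140,470,280,4,"pics/topf.png",L(p)); crop(q,270,140,430,250,5,"pics/scf.png",L(q))
k=[unproj(p,T([[57,72]]),.064),unproj(q,S([[86,268]]),.064)];print(k)
piv=tf(F,[[-.028,.137,.04]])[0];print(piv)
for kk in k:
    d=kk[0]-piv; print(np.hypot(*d[:2]), np.arctan2(d[1],d[0])-F[2]-np.radians(80))
E
```

```text
[ 0.46013261 -0.29397662]
t [ 0.46054912 -0.29392993  0.31227573] 17.89208119566935 [[-0.28, 0.07], [0.01, -0.22], [0.98, 0.09], [-0.71, 0.04]]
scene proj [[352.6, 217.7], [367.5, 186.3], [407.0, 196.5], [394.6, 229.3]] [[353.6, 218.6], [367.6, 187.6], [407.2, 195.6], [396.0, 231.2]]
(array([ 0.57426234, -0.3815828 , -0.34522936]), [[-0.93, -0.37], [0.91, 0.33]])
(array([ 0.57327304, -0.3846807 , -0.32724955]), [[-0.65, 0.58], [0.69, -0.77]])
(array([ 0.5736155 , -0.38272039, -0.33932059]), [[-0.59, 0.36], [1.46, 0.58], [-1.69, 0.43], [0.25, -0.39]]) -19.441637618626224
[array([[ 0.62546684, -0.18441161,  0.064     ]]), array([[ 0.62201753, -0.18335291,  0.064     ]])]
[ 0.592812   -0.24421228  0.04      ]
0.0681355937071449 0.014039098772563818
0.06750426787077325 0.06642652720198017
```

View pics/topf.png

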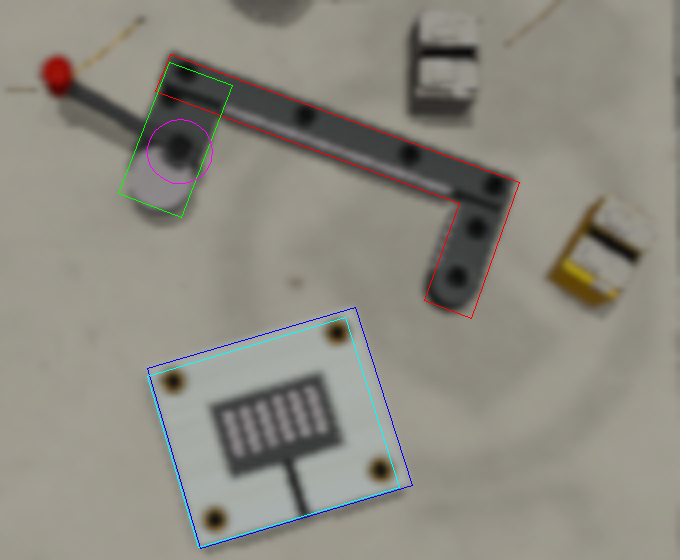

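View pics/scf.png

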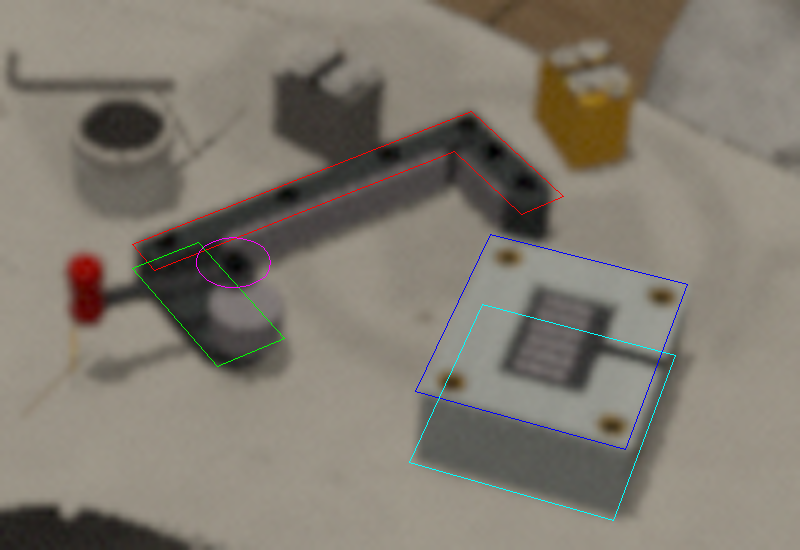

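```bash
cat >> h.py <<'E'
def rel(targets,start=None):
    """targets: list of (x,y,z m, yaw deg) tool pointing down; prints rows rel. to current tool pose"""
    s=env.observe(); R=np.array(s["tool_rot"]); p0=np.array(s["position"])
    yaw0=np.degrees(np.arctan2(R[1,0],R[0,0]))
    if start is not None: p0=np.array(start[:3]); yaw0=start[3]
    c,sn=np.cos(np.radians(yaw0)),np.sin(np.radians(yaw0))
    Rn=np.array([[c,sn,0],[sn,-c,0],[0,0,-1]])
    print("now",p0.round(4).tolist(),round(yaw0,2),"F",np.round(s["ft_force"],1).tolist(),"t",round(s["time_s"],2),"q",np.round(s["q"],0).tolist())
    for x,y,z,yaw in targets:
        l=Rn.T@(np.array([x,y,z])-p0)*1e3; a=-((yaw-yaw0+180)%360-180)
        print(np.round(l,1).tolist(),round(a,1))
def f2w(F,pts): return tf(F,np.c_[np.atleast_2d(pts)/1e3,np.zeros(len(np.atleast_2d(pts)))])[:,:2]
E
python3 - <<'E'
from h import *
rel([(.36,.12,.2,180),(.3727,-.2823,.15,197.9)])
E
```

```text
now [0.1729, 0.5221, 0.2423] 161.68 F [0.6, 0.1, -0.4] t 0.8 q [59.0, 22.0, 74.0, 0.0, 84.0, -12.0]
[-304.0, -322.9, 42.3] -18.3
[-442.6, -700.8, 92.3] -36.2
```

Emit:
servo_tool(commands=[{"linear":[-304,-323,42],"angular":[0,0,-18],"gripper":-1},{"linear":[-304,-323,42],"angular":[0,0,-18],"gripper":-1},{"linear":[-304,-323,42],"angular":[0,0,-18],"gripper":-1},{"linear":[-304,-323,42],"angular":[0,0,-18],"gripper":-1},{"linear":[-304,-323,42],"angular":[0,0,-18],"gripper":-1},{"linear":[-304,-323,42],"angular":[0,0,-18],"gripper":-1},{"linear":[-304,-323,42],"angular":[0,0,-18],"gripper":-1},{"linear":[-304,-323,42],"angular":[0,0,-18],"gripper":-1},{"linear":[-443,-701,92],"angular":[0,0,-36.2],"gripper":-1},{"linear":[-443,-701,92],"angular":[0,0,-36.2],"gripper":-1},{"linear":[-443,-701,92],"angular":[0,0,-36.2],"gripper":-1},{"linear":[-443,-701,92],"angular":[0,0,-36.2],"gripper":-1},{"linear":[-443,-701,92],"angular":[0,0,-36.2],"gripper":-1},{"linear":[-443,-701,92],"angular":[0,0,-36.2],"gripper":-1},{"linear":[-443,-701,92],"angular":[0,0,-36.2],"gripper":-1},{"linear":[-443,-701,92],"angular":[0,0,-36.2],"gripper":-1},{"linear":[-443,-701,92],"angular":[0,0,-36.2],"gripper":-1},{"linear":[-443,-701,92],"angular":[0,0,-36.2],"gripper":-1}])

```text
time_s: 2.6
position: [0.3728, -0.286, 0.15]
tool_rot: [[-0.952, -0.305, 0.0], [-0.305, 0.952, -0.001], [-0.0, -0.001, -1.0]]
ft_force: [0.7, 0.8, -0.0]
grip_width: -0.0
```

Run:
```python
from h import *
v=np.array([.4605,-.2939,np.radians(17.9)])
icr=tf(v,[[0,-.032,0]])[0]
W=[(.3727,-.2823,.021,197.9)]
w=tf(v,[[-.059,.038,0]])[0]; W.append((*w[:2],.021,197.9))
rel(W)
st=W[-1]; W=[]
for a in np.linspace(17.9,-14,9):
    # pose with pivot fixed
    r=np.radians(a); c,s=np.cos(r),np.sin(r); off=np.array([-.0545,.070])
    W.append((icr[0]+c*off[0]-s*off[1], icr[1]+s*off[0]+c*off[1], .021, a+180))
rel(W,st)
```

```text
now [0.3728, -0.286, 0.15] -162.24 F [0.7, 0.8, -0.0] t 2.6 q [-52.0, 19.0, 95.0, -0.0, 65.0, -160.0]
[-1.0, 3.5, 129.0] -0.1
[-22.0, 3.6, 129.0] -0.1
now [0.3927, -0.2759, 0.021] 197.9 F [0.7, 0.8, -0.0] t 2.6 q [-52.0, 19.0, 95.0, -0.0, 65.0, -160.0]
[-4.5, -0.0, 0.0] -0.0
[-9.5, 3.6, 0.0] 4.0
[-14.7, 6.9, 0.0] 8.0
[-20.2, 9.8, 0.0] 12.0
[-25.8, 12.3, 0.0] 16.0
[-31.6, 14.4, 0.0] 19.9
[-37.6, 16.1, 0.0] 23.9
[-43.6, 17.4, 0.0] 27.9
[-49.7, 18.2, 0.0] 31.9
```

Emit:
servo_tool(commands=[{"linear":[-1,3.5,50],"angular":[0,0,0],"gripper":-1},{"linear":[-1,3.5,95],"angular":[0,0,0],"gripper":-1},{"linear":[-1,3.5,115],"angular":[0,0,0],"gripper":-1},{"linear":[-1,3.5,125],"angular":[0,0,0],"gripper":-1},{"linear":[-1,3.5,129],"angular":[0,0,0],"gripper":-1},{"linear":[-10,3.5,129],"angular":[0,0,0],"gripper":-1},{"linear":[-18,3.5,129],"angular":[0,0,0],"gripper":-1},{"linear":[-22,3.5,129],"angular":[0,0,0],"gripper":-1},{"linear":[-22,3.5,129],"angular":[0,0,0],"gripper":-1}])

```text
time_s: 3.5
position: [0.3938, -0.2724, 0.022]
tool_rot: [[-0.951, -0.308, 0.001], [-0.308, 0.951, -0.001], [-0.001, -0.002, -1.0]]
ft_force: [0.9, 0.3, 0.8]
grip_width: -0.0002
```

Run:
```python
from h import *
p=env.get_image("top"); crop(p,300,140,470,280,4,"pics/top1.png")
q=env.get_image("scene"); crop(q,270,140,430,250,5,"pics/sc1.png")
```

```text
(no output)
```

View pics/top1.png

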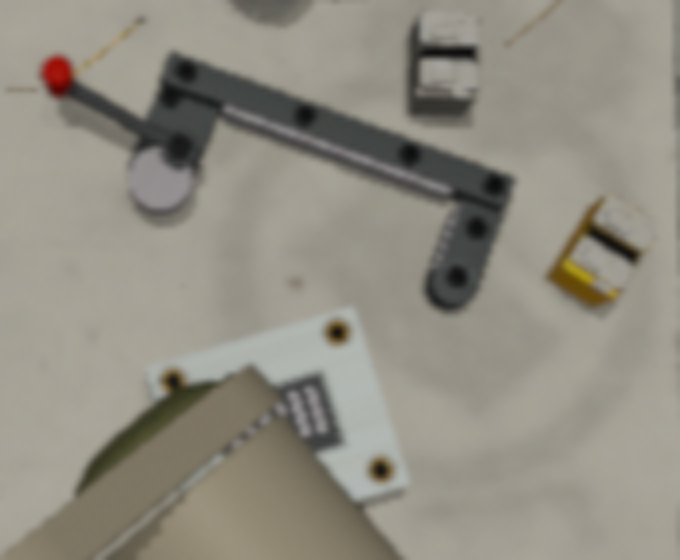

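View pics/sc1.png

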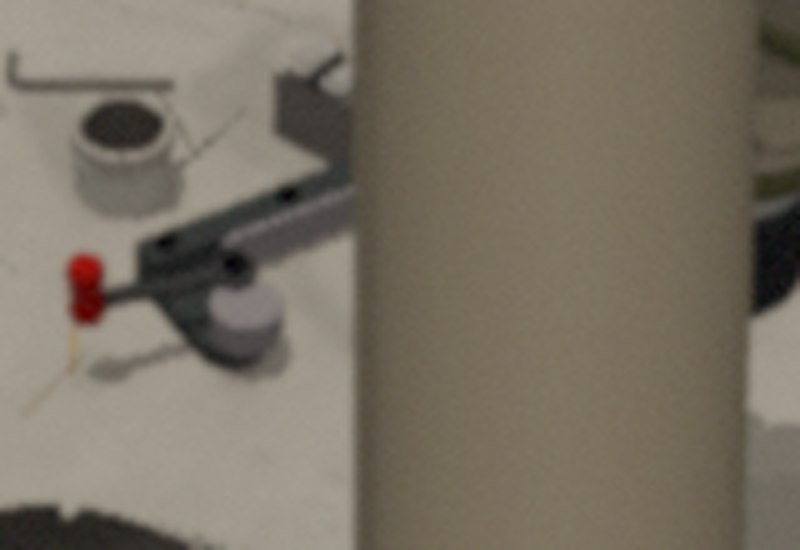

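Emit:
servo_tool(commands=[{"linear":[-3,0,0],"angular":[0,0,0],"gripper":-1},{"linear":[-5,0,0],"angular":[0,0,0],"gripper":-1},{"linear":[-7.5,1.5,0],"angular":[0,0,2],"gripper":-1},{"linear":[-10,3,0],"angular":[0,0,4],"gripper":-1},{"linear":[-12.5,4.5,0],"angular":[0,0,6],"gripper":-1},{"linear":[-15,6,0],"angular":[0,0,8],"gripper":-1},{"linear":[-18,7.5,0],"angular":[0,0,10],"gripper":-1},{"linear":[-20.5,9,0],"angular":[0,0,12],"gripper":-1},{"linear":[-23.5,10.5,0],"angular":[0,0,14],"gripper":-1},{"linear":[-26,11.5,0],"angular":[0,0,16],"gripper":-1}])

```text
time_s: 4.6
position: [0.4131, -0.2533, 0.0214]
tool_rot: [[-0.999, -0.032, -0.003], [-0.032, 1.0, 0.001], [0.003, 0.001, -1.0]]
ft_force: [-9.4, -1.1, 5.0]
grip_width: 0.0002
```

Run:
```python
from h import *
p=env.get_image("top"); crop(p,300,140,470,280,4,"pics/top2.png")
rel([])
```

```text
now [0.4133, -0.2531, 0.0214] -178.29 F [-7.3, 0.6, 4.8] t 4.65 q [-45.0, 32.0, 101.0, -0.0, 47.0, -137.0]
```

View pics/top2.png

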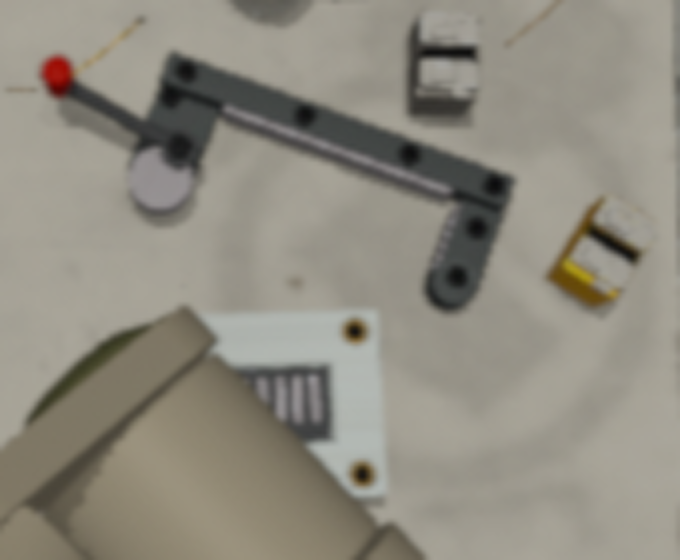

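Run:
```python
from fit import *
p=env.get_image("top")
T=lambda c:cp(c,300,140,4)
v,r=fit([(p,B[1:3],T([[377,311],[386,498]]))],[.47,-.3,.0]);print(v,np.degrees(v[2]),r)
F=np.array([.5740,-.382,np.radians(-19.6)])
```

```text
[ 0.47001478 -0.29064988  0.04977873] 2.85211116911619 [[0.0, 0.13], [-0.0, -0.13]]
```

Run:
```python
from h import *
a0=2.0
v=np.array([.470,-.2906,np.radians(a0)])
icr=tf(v,[[0,-.036,0]])[0][:2]
P=np.array([.4133,-.2531]); d=P-icr
W=[]
for a in np.arange(2,19,2):
    r=np.radians(-a); c,s=np.cos(r),np.sin(r)
    W.append((icr[0]+c*d[0]-s*d[1], icr[1]+s*d[0]+c*d[1], .0214, 181.7-a))
rel(W)
```

```text
now [0.4133, -0.2532, 0.0214] -178.16 F [-5.2, -0.3, 4.6] t 4.7 q [-45.0, 32.0, 101.0, -0.0, 47.0, -137.0]
[-2.7, 2.0, 0.0] 2.1
[-5.4, 3.8, 0.0] 4.1
[-8.2, 5.5, 0.0] 6.1
[-11.0, 7.1, 0.0] 8.1
[-13.9, 8.6, 0.0] 10.1
[-16.9, 10.0, 0.0] 12.1
[-19.9, 11.3, 0.0] 14.1
[-22.9, 12.5, 0.0] 16.1
[-26.0, 13.6, 0.0] 18.1
```

Then back off and lift out to look.

Emit:
servo_tool(commands=[{"linear":[-3,2,0],"angular":[0,0,2],"gripper":-1},{"linear":[-5.5,4,0],"angular":[0,0,4],"gripper":-1},{"linear":[-8.5,5.5,0],"angular":[0,0,6],"gripper":-1},{"linear":[-11.5,7,0],"angular":[0,0,8],"gripper":-1},{"linear":[-14.5,8.5,0],"angular":[0,0,10],"gripper":-1},{"linear":[-17.5,10,0],"angular":[0,0,12],"gripper":-1},{"linear":[-20.5,11.5,0],"angular":[0,0,14],"gripper":-1},{"linear":[-23.5,12.5,0],"angular":[0,0,16],"gripper":-1},{"linear":[-26.5,13.5,0],"angular":[0,0,18],"gripper":-1},{"linear":[-26.5,13.5,0],"angular":[0,0,18],"gripper":-1}])

```text
time_s: 5.7
position: [0.4387, -0.238, 0.0213]
tool_rot: [[-0.961, 0.278, -0.004], [0.278, 0.961, 0.003], [0.005, 0.001, -1.0]]
ft_force: [-8.0, 2.9, 5.2]
grip_width: -0.0004
```

Emit:
servo_tool(commands=[{"linear":[8,0,0],"angular":[0,0,0],"gripper":-1},{"linear":[25,0,0],"angular":[0,0,0],"gripper":-1},{"linear":[50,0,-20],"angular":[0,0,0],"gripper":-1},{"linear":[80,0,-40],"angular":[0,0,0],"gripper":0.3},{"linear":[90,0,-50],"angular":[0,0,0],"gripper":0.3},{"linear":[90,0,-50],"angular":[0,0,0],"gripper":0.3}])

```text
time_s: 6.3
position: [0.3531, -0.2143, 0.0724]
tool_rot: [[-0.96, 0.279, 0.001], [0.279, 0.96, -0.002], [-0.002, -0.001, -1.0]]
ft_force: [0.3, -0.4, -0.4]
grip_width: 0.0434
```

Run:
```python
from h import *
p=env.get_image("top"); crop(p,300,140,470,280,4,"pics/top3.png")
rel([]); print(env.observe()["grip_width"])
```

```text
now [0.3538, -0.2146, 0.0717] 163.82 F [0.6, 0.1, 0.4] t 6.35 q [-48.0, 22.0, 109.0, 0.0, 48.0, -122.0]
0.05083254637835215
```

View pics/top3.png

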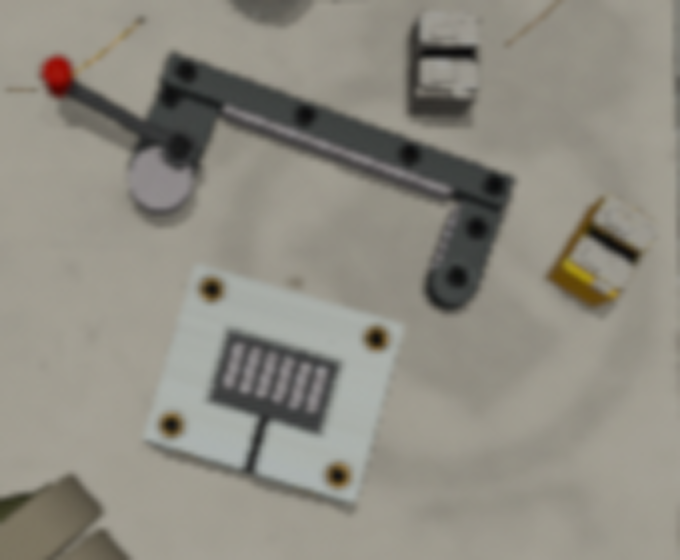

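Run:
```python
from fit import *
p=env.get_image("top")
T=lambda c:cp(c,300,140,4)
bo=unproj(p,T([[186,69],[305,113],[409,153],[495,184]]),.026)[:,:2]
d=np.polyfit(bo[:,1],bo[:,0],1); print("fence ang",-np.degrees(np.arctan(d[0])),bo.round(4).tolist())
ge=unproj(p,T([[223,107],[448,193]]),.026)[:,:2]; print("facing top edge?",ge.round(4),np.degrees(np.arctan2(*(ge[1]-ge[0])[::1]))) 
v,r=fit([(p,B,T([[196,266],[405,326],[356,503],[145,440]]))],[.47,-.3,-.3]);print(v,np.degrees(v[2]),r)
pl=unproj(p,T([[211,288],[376,338],[338,474],[171,424]]),.042)[:,:2]
print(pl.mean(0), [np.degrees(np.arctan2(*(pl[i]-pl[j])))  for i,j in ((1,0),(2,3))],[np.linalg.norm(pl[i]-pl[i-1]).round(4) for i in range(4)])
for F in ([.5743,-.3816,np.radians(-19.6)],):
    c,s=np.cos(F[2]),np.sin(F[2]); R=np.array([[c,-s],[s,c]])
    for q in (v[:2],pl.mean(0)): print("in fixture",(q-np.array(F[:2]))@R)
    print("bolts",((bo-np.array(F[:2]))@R).round(4).tolist(),((ge-np.array(F[:2]))@R).round(4).tolist())
```

```text
fence ang -19.801642948378635 [[0.6384, -0.2469], [0.6171, -0.3065], [0.598, -0.3581], [0.5834, -0.4003]]
facing top edge? [[ 0.6193 -0.2657]
 [ 0.5783 -0.3772]] -159.81679702359017
[ 0.48112036 -0.29218314 -0.26157693] -14.987253955728695 [[-0.03, -0.35], [0.03, -0.13], [0.16, 0.29], [-0.16, 0.16]]
[ 0.48223299 -0.29150184] [np.float64(-164.4143327095727), np.float64(-164.94249614881863)] [np.float64(0.068), np.float64(0.0821), np.float64(0.0672), np.float64(0.082)]
in fixture [-0.1177756   0.05297857]
in fixture [-0.11695598  0.05399362]
bolts [[0.0152, 0.1484], [0.0152, 0.0851], [0.0144, 0.0301], [0.0148, -0.0146]] [[0.0035, 0.1243], [0.0023, 0.0055]]
```

Run:
```python
from h import *
F=[.5743,-.3816,np.radians(-19.8)]
W=[(*f2w(F,[x,54])[0],z,160.2) for x,z in ((-200,.072),(-200,.020),(-180,.02))]
rel(W)
rel([(*f2w(F,[x,54])[0],.02,160.2) for x in (-150,-110,-100)],W[-1])
```

```text
now [0.3541, -0.2147, 0.0713] 163.85 F [0.7, 0.0, 0.7] t 6.4 q [-48.0, 22.0, 109.0, 0.0, 48.0, -122.0]
[-61.8, -32.5, -0.7] 3.6
[-61.8, -32.5, 51.3] 3.6
[-81.8, -33.7, 51.3] 3.6
now [0.4232, -0.2698, 0.02] 160.2 F [0.7, 0.0, 0.7] t 6.4 q [-48.0, 22.0, 109.0, 0.0, 48.0, -122.0]
[-30.0, 0.0, 0.0] -0.0
[-70.0, 0.0, 0.0] -0.0
[-80.0, 0.0, 0.0] -0.0
```

Emit:
servo_tool(commands=[{"linear":[-30,-16,0],"angular":[0,0,2],"gripper":0.4},{"linear":[-62,-32.5,0],"angular":[0,0,3.6],"gripper":0.4},{"linear":[-62,-32.5,25],"angular":[0,0,3.6],"gripper":0.4},{"linear":[-62,-32.5,45],"angular":[0,0,3.6],"gripper":0.4},{"linear":[-62,-32.5,51],"angular":[0,0,3.6],"gripper":0.4},{"linear":[-72,-33,51],"angular":[0,0,3.6],"gripper":0.4},{"linear":[-82,-33.5,51],"angular":[0,0,3.6],"gripper":0.4},{"linear":[-82,-33.5,51],"angular":[0,0,3.6],"gripper":0.4},{"linear":[-82,-33.5,51],"angular":[0,0,3.6],"gripper":0.4}])

```text
time_s: 7.3
position: [0.4237, -0.2694, 0.0209]
tool_rot: [[-0.942, 0.337, 0.001], [0.337, 0.942, -0.001], [-0.001, -0.001, -1.0]]
ft_force: [0.5, -0.6, -0.3]
grip_width: 0.0598
```

Run:
```python
from h import *
F=[.5743,-.3816,np.radians(-19.8)]
rel([(*f2w(F,[x,54])[0],.02,160.2) for x in (-150,-110,-100)])
p=env.get_image("top"); crop(p,270,140,470,290,4,"pics/top4.png")
```

```text
now [0.4237, -0.2694, 0.0209] 160.31 F [0.5, -0.6, -0.3] t 7.3 q [-46.0, 33.0, 99.0, -0.0, 48.0, -116.0]
[-29.7, -0.6, 0.9] 0.1
[-69.7, -0.7, 0.9] 0.1
[-79.7, -0.7, 0.9] 0.1
```

View pics/top4.png

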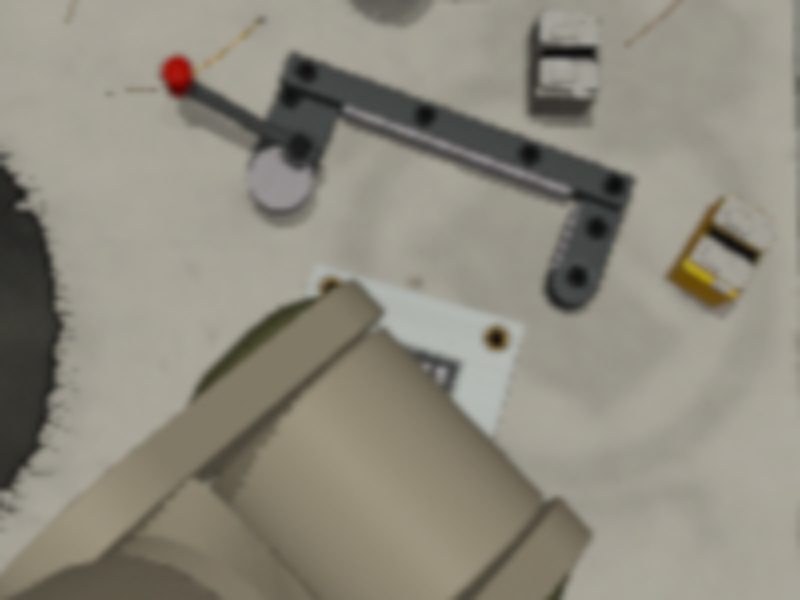

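Advance 50 mm, squaring the block on the two fingertips, then look at its right corner.

Emit:
servo_tool(commands=[{"linear":[-3,0,0],"angular":[0,0,0],"gripper":0.4},{"linear":[-6,0,0],"angular":[0,0,0],"gripper":0.4},{"linear":[-9,0,0],"angular":[0,0,0],"gripper":0.4},{"linear":[-12,0,0],"angular":[0,0,0],"gripper":0.4},{"linear":[-15,0,0],"angular":[0,0,0],"gripper":0.4},{"linear":[-18,0,0],"angular":[0,0,0],"gripper":0.4},{"linear":[-21,0,0],"angular":[0,0,0],"gripper":0.4},{"linear":[-24,0,0],"angular":[0,0,0],"gripper":0.4},{"linear":[-27,0,0],"angular":[0,0,0],"gripper":0.4},{"linear":[-30,0,0],"angular":[0,0,0],"gripper":0.4},{"linear":[-33,0,0],"angular":[0,0,0],"gripper":0.4},{"linear":[-36,0,0],"angular":[0,0,0],"gripper":0.4},{"linear":[-39,0,0],"angular":[0,0,0],"gripper":0.4},{"linear":[-42,0,0],"angular":[0,0,0],"gripper":0.4}])

```text
time_s: 8.75
position: [0.4602, -0.2816, 0.02]
tool_rot: [[-0.941, 0.337, -0.007], [0.337, 0.941, 0.005], [0.008, 0.002, -1.0]]
ft_force: [-20.9, 6.9, 13.3]
grip_width: 0.0596
```

Run:
```python
from h import *
F=[.5743,-.3816,np.radians(-19.8)]
rel([(*f2w(F,[x,54])[0],.02,160.2) for x in (-150,-110,-100)])
p=env.get_image("top"); crop(p,290,140,430,250,5,"pics/top5.png")
```

```text
now [0.4602, -0.2816, 0.02] 160.29 F [-20.9, 6.9, 13.3] t 8.75 q [-44.0, 36.0, 92.0, -0.0, 52.0, -114.0]
[8.8, -1.4, 0.0] 0.1
[-31.2, -1.5, 0.0] 0.1
[-41.2, -1.5, 0.0] 0.1
```

View pics/top5.png

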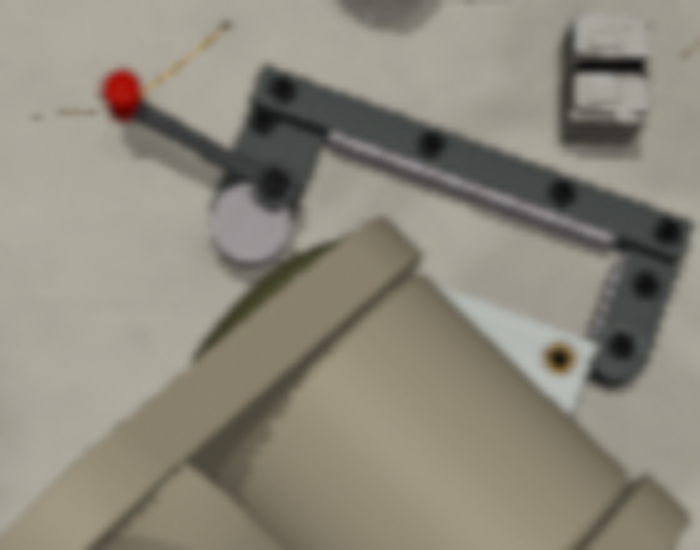

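Run:
```python
from fit import *
p=env.get_image("top")
T=lambda c:cp(c,290,140,5)
F=[.5743,-.3816,np.radians(-19.8)]
c,s=np.cos(F[2]),np.sin(F[2]); R=np.array([[c,-s],[s,c]])
f=lambda uv,z:((unproj(p,T(uv),z)[:,:2]-np.array(F[:2]))@R*1e3).round(1).tolist()
print(f([[596,342],[450,291],[572,414]],.042))
print(f([[560,357]],.042))
print("stop side top edge",f([[628,262],[590,335]],.026), f([[331,130],[612,241]],.026))
print(proj(p,tf(F,np.array([[0,0,26],[-52,0,26]])/1e3)),T([[628,262]]))
```

```text
[[-40.6, -1.2], [-42.3, 57.9], [-70.1, -2.0]]
[[-51.1, 9.7]]
stop side top edge [[-3.0, -3.8], [-35.8, 0.3]] [[4.8, 124.0], [2.7, 4.8]]
[[413.87171388 189.90839977]
 [404.95109686 214.31894143]] [[415.2 192. ]]
```

Emit:
servo_tool(commands=[{"linear":[-3,0.5,0],"angular":[0,0,0],"gripper":0.4},{"linear":[-6,1,0],"angular":[0,0,0],"gripper":0.4},{"linear":[-9,1.5,0],"angular":[0,0,0],"gripper":0.4},{"linear":[-12,2,0],"angular":[0,0,0],"gripper":0.4},{"linear":[-15,2.5,0],"angular":[0,0,0],"gripper":0.4},{"linear":[-18,3,0],"angular":[0,0,0],"gripper":0.4},{"linear":[-21,3,0],"angular":[0,0,0],"gripper":0.4},{"linear":[-24,3,0],"angular":[0,0,0],"gripper":0.4},{"linear":[-27,3,0],"angular":[0,0,0],"gripper":0.4},{"linear":[-29,3,0],"angular":[0,0,0],"gripper":0.4}])

```text
time_s: 9.85
position: [0.489, -0.2891, 0.02]
tool_rot: [[-0.941, 0.337, -0.005], [0.337, 0.941, 0.004], [0.006, 0.002, -1.0]]
ft_force: [-12.5, 3.6, 5.4]
grip_width: 0.0597
```

Run:
```python
from h import *
F=[.5743,-.3816,np.radians(-19.8)]
rel([(*f2w(F,[x,54])[0],.02,160.2) for x in (-100,)])
p=env.get_image("top"); crop(p,290,140,430,250,5,"pics/top6.png")
```

```text
now [0.489, -0.2891, 0.02] 160.28 F [-12.5, 3.6, 5.4] t 9.85 q [-43.0, 38.0, 87.0, -0.0, 55.0, -113.0]
[-11.6, -4.2, 0.0] 0.1
```

View pics/top6.png

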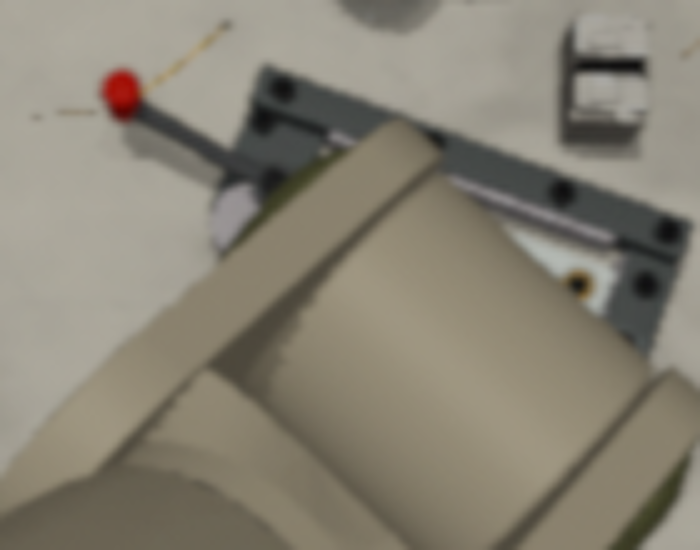

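Emit:
servo_tool(commands=[{"linear":[-2.5,0,0],"angular":[0,0,0],"gripper":0.4},{"linear":[-5,0,0],"angular":[0,0,0],"gripper":0.4},{"linear":[-7,0,0],"angular":[0,0,0],"gripper":0.4},{"linear":[-9,0,0],"angular":[0,0,0],"gripper":0.4},{"linear":[-10.5,0,0],"angular":[0,0,0],"gripper":0.4},{"linear":[-12,0,0],"angular":[0,0,0],"gripper":0.4}])

```text
time_s: 10.5
position: [0.5001, -0.2931, 0.02]
tool_rot: [[-0.941, 0.337, -0.006], [0.337, 0.941, 0.004], [0.007, 0.002, -1.0]]
ft_force: [-11.5, 3.1, 5.1]
grip_width: 0.0597
```

Emit:
servo_tool(commands=[{"linear":[-1,0,0],"angular":[0,0,0],"gripper":0.4},{"linear":[-2,0,0],"angular":[0,0,0],"gripper":0.4},{"linear":[-2,0,0],"angular":[0,0,0],"gripper":0.4}])

```text
time_s: 10.8
position: [0.5021, -0.2937, 0.02]
tool_rot: [[-0.941, 0.337, -0.006], [0.337, 0.941, 0.004], [0.007, 0.002, -1.0]]
ft_force: [-10.6, 3.3, 5.7]
grip_width: 0.0598
```

Emit:
servo_tool(commands=[{"linear":[-1,0,0],"angular":[0,0,0],"gripper":0.4},{"linear":[-2,0,0],"angular":[0,0,0],"gripper":0.4},{"linear":[-2,0,0],"angular":[0,0,0],"gripper":0.4}])

```text
time_s: 11.1
position: [0.5021, -0.2937, 0.02]
tool_rot: [[-0.941, 0.337, -0.01], [0.337, 0.941, 0.006], [0.011, 0.002, -1.0]]
ft_force: [-20.9, 6.5, 11.5]
grip_width: 0.0598
```

Emit:
servo_tool(commands=[{"linear":[-1,0,0],"angular":[0,0,0],"gripper":0.4},{"linear":[-2,0,0],"angular":[0,0,0],"gripper":0.4},{"linear":[-2,0,0],"angular":[0,0,0],"gripper":0.4}])

```text
time_s: 11.4
position: [0.5021, -0.2937, 0.02]
tool_rot: [[-0.941, 0.337, -0.014], [0.337, 0.942, 0.008], [0.016, 0.002, -1.0]]
ft_force: [-31.2, 7.9, 17.7]
grip_width: 0.0599
```

Emit:
servo_tool(commands=[{"linear":[-1,0,0],"angular":[0,0,0],"gripper":0.4},{"linear":[-1,0,0],"angular":[0,0,0],"gripper":0.4},{"linear":[-1,0,0],"angular":[0,0,0],"gripper":0.4},{"linear":[4,0,0],"angular":[0,0,0],"gripper":0.4},{"linear":[15,0,0],"angular":[0,0,0],"gripper":0.4},{"linear":[50,0,0],"angular":[0,0,0],"gripper":0.4},{"linear":[90,0,-30],"angular":[0,0,0],"gripper":-1},{"linear":[140,0,-60],"angular":[0,0,0],"gripper":-1},{"linear":[180,0,-90],"angular":[0,0,0],"gripper":-1},{"linear":[180,0,-90],"angular":[0,0,0],"gripper":-1}])

```text
time_s: 12.4
position: [0.3364, -0.2345, 0.1126]
tool_rot: [[-0.941, 0.338, 0.001], [0.338, 0.941, -0.002], [-0.002, -0.001, -1.0]]
ft_force: [0.1, 0.6, 0.5]
grip_width: 0.0011
```

Run:
```python
from h import *
rel([])
p=env.get_image("top"); crop(p,290,140,430,250,5,"pics/top7.png")
p=env.get_image("scene"); crop(p,270,140,430,250,5,"pics/sc7.png")
```

```text
now [0.3364, -0.2345, 0.1126] 160.22 F [0.1, 0.6, 0.5] t 12.4 q [-52.0, 17.0, 107.0, -0.0, 55.0, -122.0]
```

View pics/top7.png

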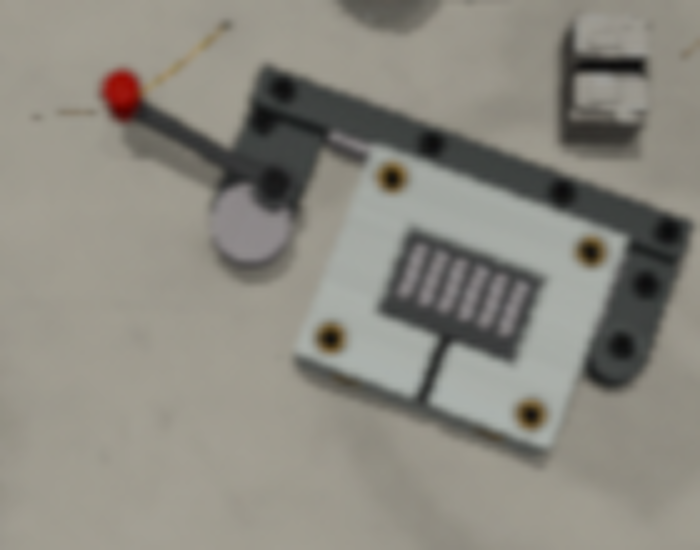

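View pics/sc7.png

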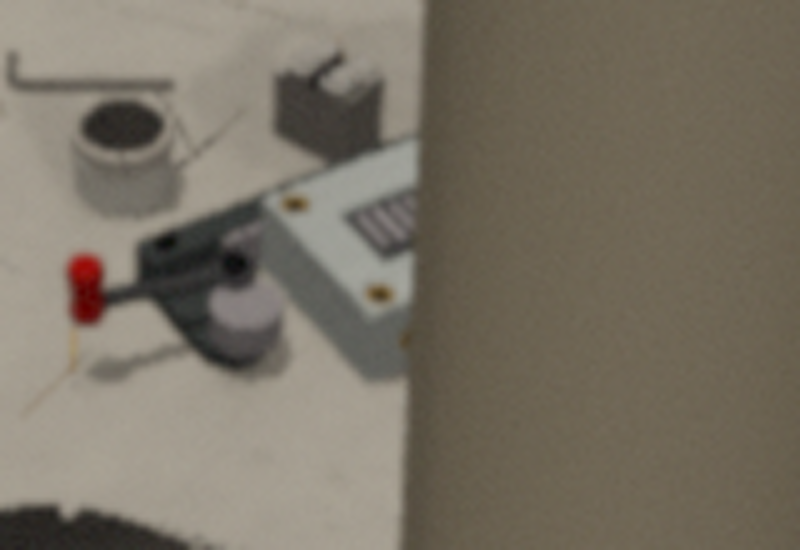

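Run:
```python
from fit import *
p=env.get_image("top")
T=lambda c:cp(c,290,140,5)
a=np.radians(-19.8)
F=np.array([.5743,-.3816,a]); F[:2]+=.001*np.array([np.cos(a),np.sin(a)])
c,s=np.cos(a),np.sin(a); R=np.array([[c,-s],[s,c]])
f=lambda uv,z:((unproj(p,T(uv),z)[:,:2]-F[:2])@R*1e3).round(1).tolist()
v,r=fit([(p,B,T([[369,146],[630,240],[549,449],[293,355]]))],[.53,-.35,-.3]);print(v,np.degrees(v[2]),r,(v[:2]-F[:2])@R)
print("plugs",f([[392,177],[591,251],[531,414],[330,337]],.042),np.mean(f([[392,177],[591,251],[531,414],[330,337]],.042),0))
print("stop bolts",f([[645,285],[621,345]],.026),"fence bolts",f([[282,89],[432,143],[563,192],[669,230]],.026))
# fixture refit: outer edges
print("outer corners",f([[266,64],[693,224]],.026))
print("knob",unproj(p,T([[122,88]]),.064),"pivot head",f([[273,185]],.042))
```

```text
[ 0.55211014 -0.31667515 -0.33727336] -19.324339890274207 [[0.69, 0.04], [-0.97, -0.3], [0.14, 0.33], [0.15, -0.06]] [-0.04387052  0.05357   ]
plugs [[-9.1, 94.5], [-8.8, 12.6], [-76.8, 12.6], [-76.8, 94.7]] [-42.875  53.6  ]
stop bolts [[-10.3, -13.1], [-36.1, -12.3]] fence bolts [[12.6, 148.3], [13.3, 84.7], [13.3, 29.5], [13.9, -14.6]]
outer corners [[19.9, 158.0], [19.6, -22.6]]
knob [[ 0.62631209 -0.18462387  0.064     ]] pivot head [[-28.8, 136.6]]
```

```bash
cat > lev.py <<'E'
from h import *
a=np.radians(-19.8)
F=np.array([.5743,-.3816,a]); F[:2]+=.001*np.array([np.cos(a),np.sin(a)])
piv=f2w(F,[-28,137])[0]
def tool(q,gap,z=.060):
    th=a+np.radians(80)+q; u=np.array([np.cos(th),np.sin(th)]); t=np.array([-u[1],u[0]])
    w=piv+.068*u-(.0235+gap)*t
    return (*w,z,np.degrees(th))   # yaw = tangent-90 = th
E
python3 - <<'E'
from lev import *
print(piv, F)
k=np.array([.6263,-.1846])-piv; print(np.hypot(*k),np.arctan2(k[1],k[0])-a-np.radians(80))
s=tool(.04,.018); print(s)
rel([(*s[:2],.15,s[3]),s])
rel([tool(q,g) for q,g in ((.04,.002),(.04,0),(.1,0))],s)
E
```

```text
[ 0.59530331 -0.24355341] [ 0.57524088 -0.38193874 -0.34557519]
0.06660554908855533 0.0360477026458208
(np.float64(0.6635190363604141), np.float64(-0.20240896688779325), 0.06, np.float64(62.49183118052329))
now [0.3391, -0.2364, 0.1106] 160.23 F [-0.1, -0.5, 0.6] t 12.55 q [-51.0, 18.0, 107.0, 0.0, 55.0, -122.0]
[-293.8, 141.7, -39.4] 97.7
[-293.8, 141.7, 50.6] 97.7
now [0.6635, -0.2024, 0.06] 62.49 F [-0.1, -0.5, 0.6] t 12.55 q [-51.0, 18.0, 107.0, 0.0, 55.0, -122.0]
[-0.0, -16.0, 0.0] -0.0
[0.0, -18.0, 0.0] -0.0
[1.3, -22.1, 0.0] -3.4
```

Emit:
servo_tool(commands=[{"linear":[0,0,-40],"angular":[0,0,8],"gripper":-1},{"linear":[-40,20,-40],"angular":[0,0,16],"gripper":-1},{"linear":[-80,40,-40],"angular":[0,0,24],"gripper":-1},{"linear":[-120,60,-40],"angular":[0,0,32],"gripper":-1},{"linear":[-160,77,-40],"angular":[0,0,40],"gripper":-1},{"linear":[-200,96,-40],"angular":[0,0,48],"gripper":-1},{"linear":[-240,116,-40],"angular":[0,0,56],"gripper":-1},{"linear":[-280,135,-40],"angular":[0,0,64],"gripper":-1},{"linear":[-294,142,-40],"angular":[0,0,72],"gripper":-1},{"linear":[-294,142,-40],"angular":[0,0,80],"gripper":-1},{"linear":[-294,142,-40],"angular":[0,0,88],"gripper":-1},{"linear":[-294,142,-40],"angular":[0,0,97.7],"gripper":-1},{"linear":[-294,142,-40],"angular":[0,0,97.7],"gripper":-1},{"linear":[-294,142,-40],"angular":[0,0,97.7],"gripper":-1},{"linear":[-294,142,-40],"angular":[0,0,97.7],"gripper":-1}])

```text
time_s: 14.05
position: [0.6635, -0.2011, 0.1495]
tool_rot: [[0.458, 0.889, -0.001], [0.889, -0.458, 0.0], [0.0, -0.001, -1.0]]
ft_force: [-0.0, -0.4, 0.5]
grip_width: 0.0003
```

Run:
```python
from lev import *
rel([tool(.04,.018)])
```

```text
now [0.6635, -0.2011, 0.1495] 62.75 F [-0.0, -0.4, 0.5] t 14.05 q [-27.0, 40.0, 56.0, 0.0, 83.0, 1.0]
[-1.2, 0.6, 89.5] 0.3
```

Emit:
servo_tool(commands=[{"linear":[-1,0.5,40],"angular":[0,0,0.3],"gripper":-1},{"linear":[-1,0.5,75],"angular":[0,0,0.3],"gripper":-1},{"linear":[-1,0.5,89.5],"angular":[0,0,0.3],"gripper":-1},{"linear":[-1,0.5,89.5],"angular":[0,0,0.3],"gripper":-1},{"linear":[-1,0.5,89.5],"angular":[0,0,0.3],"gripper":-1}])

```text
time_s: 14.55
position: [0.664, -0.2027, 0.0623]
tool_rot: [[0.465, 0.886, 0.002], [0.886, -0.465, -0.001], [0.0, 0.002, -1.0]]
ft_force: [0.5, -0.5, 1.0]
grip_width: -0.0001
```

Run:
```python
from lev import *
rel([tool(.04,.002),tool(.04,0)]+[tool(q,0) for q in np.arange(.1,.9,.08)])
p=env.get_image("scene"); crop(p,230,110,430,250,4,"pics/sc8.png")
```

```text
now [0.664, -0.2027, 0.0623] 62.32 F [0.5, -0.5, 1.0] t 14.55 q [-27.0, 45.0, 62.0, -0.0, 73.0, 1.0]
[-0.0, -16.6, 2.3] -0.2
[-0.0, -18.6, 2.3] -0.2
[1.3, -22.7, 2.3] -3.6
[2.6, -28.3, 2.3] -8.2
[3.4, -34.0, 2.3] -12.8
[3.8, -39.7, 2.3] -17.4
[3.8, -45.5, 2.3] -21.9
[3.3, -51.2, 2.3] -26.5
[2.3, -56.9, 2.3] -31.1
[0.9, -62.5, 2.3] -35.7
[-1.0, -67.9, 2.3] -40.3
[-3.3, -73.2, 2.3] -44.9
```

View pics/sc8.png

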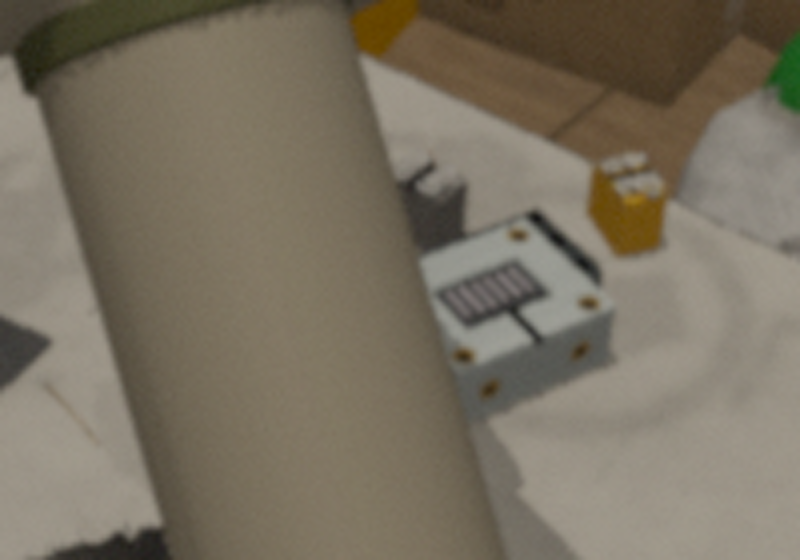

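Emit:
servo_tool(commands=[{"linear":[0,-8,0],"angular":[0,0,0],"gripper":-1},{"linear":[0,-14,0],"angular":[0,0,0],"gripper":-1},{"linear":[0,-18.5,0],"angular":[0,0,0],"gripper":-1},{"linear":[1.3,-22.5,0],"angular":[0,0,-3.5],"gripper":-1},{"linear":[2.5,-28.5,0],"angular":[0,0,-8],"gripper":-1},{"linear":[3.5,-34,0],"angular":[0,0,-12.5],"gripper":-1},{"linear":[3.8,-39.5,0],"angular":[0,0,-17.3],"gripper":-1},{"linear":[3.8,-45.5,0],"angular":[0,0,-22],"gripper":-1},{"linear":[3.3,-51,0],"angular":[0,0,-26.5],"gripper":-1},{"linear":[2.3,-57,0],"angular":[0,0,-31],"gripper":-1},{"linear":[1,-62.5,0],"angular":[0,0,-35.7],"gripper":-1},{"linear":[-1,-68,0],"angular":[0,0,-40.3],"gripper":-1},{"linear":[-3.3,-73,0],"angular":[0,0,-45],"gripper":-1},{"linear":[-3.3,-73,0],"angular":[0,0,-45],"gripper":-1}])

```text
time_s: 16.0
position: [0.5966, -0.1712, 0.0613]
tool_rot: [[-0.298, 0.955, 0.0], [0.955, 0.298, -0.0], [-0.0, 0.0, -1.0]]
ft_force: [-0.2, -0.0, 1.0]
grip_width: 0.0002
```

Run:
```python
from lev import *
rel([tool(q,-.001) for q in np.arange(.82,1.9,.08)])
for n in("top","scene"):
  p=env.get_image(n); crop(p,230,110,430,250,4,f"pics/{n}9.png")
```

```text
now [0.5966, -0.1712, 0.0613] 107.31 F [-0.2, -0.0, 1.0] t 16.0 q [-27.0, 39.0, 76.0, -0.0, 65.0, -44.0]
[-0.8, -0.1, 1.3] 0.1
[0.8, -5.6, 1.3] -4.5
[1.9, -11.2, 1.3] -9.0
[2.6, -16.9, 1.3] -13.6
[2.9, -22.6, 1.3] -18.2
[2.7, -28.3, 1.3] -22.8
[2.0, -34.0, 1.3] -27.4
[0.9, -39.6, 1.3] -32.0
[-0.7, -45.1, 1.3] -36.5
[-2.7, -50.5, 1.3] -41.1
[-5.1, -55.7, 1.3] -45.7
[-8.0, -60.7, 1.3] -50.3
[-11.2, -65.4, 1.3] -54.9
[-14.8, -69.9, 1.3] -59.5
```

View pics/top9.png

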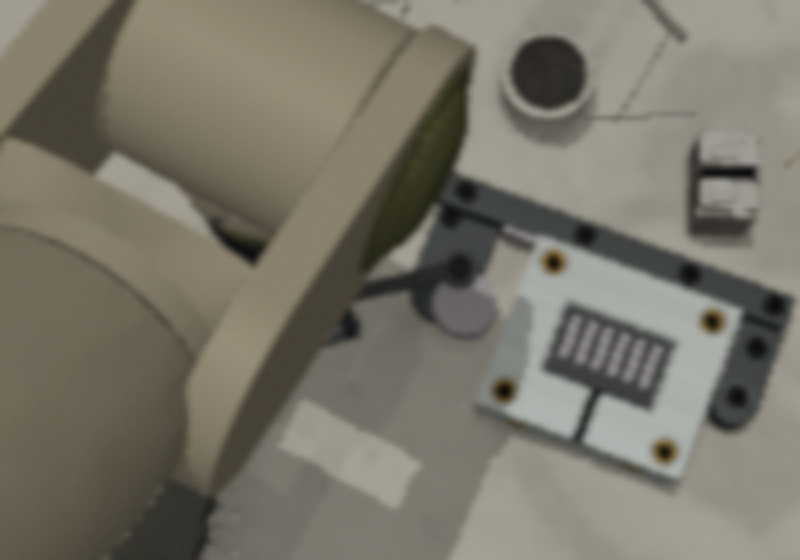

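View pics/scene9.png

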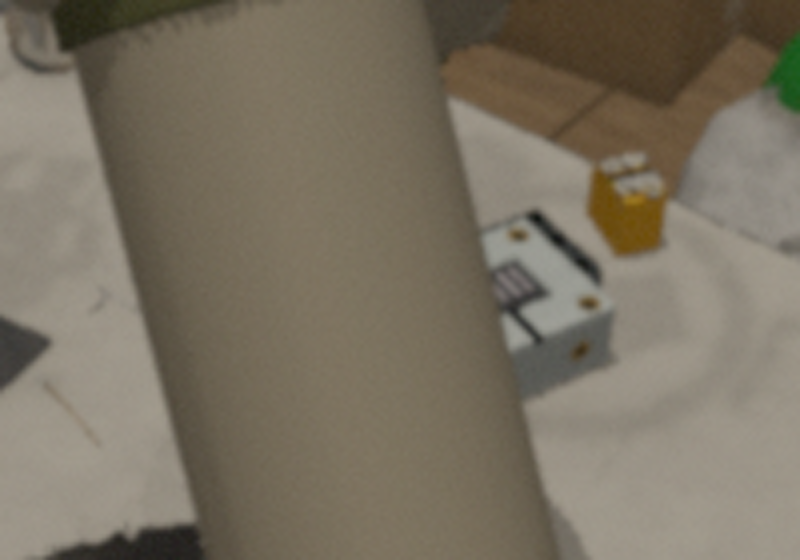

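Emit:
servo_tool(commands=[{"linear":[1,-5.5,0],"angular":[0,0,-4.5],"gripper":-1},{"linear":[2,-11,0],"angular":[0,0,-9],"gripper":-1},{"linear":[2.5,-17,0],"angular":[0,0,-13.5],"gripper":-1},{"linear":[3,-22.5,0],"angular":[0,0,-18],"gripper":-1},{"linear":[2.7,-28.5,0],"angular":[0,0,-22.8],"gripper":-1},{"linear":[2,-34,0],"angular":[0,0,-27.5],"gripper":-1},{"linear":[1,-39.5,0],"angular":[0,0,-32],"gripper":-1},{"linear":[-0.5,-45,0],"angular":[0,0,-36.5],"gripper":-1},{"linear":[-2.5,-50.5,0],"angular":[0,0,-41],"gripper":-1},{"linear":[-5,-55.5,0],"angular":[0,0,-45.5],"gripper":-1},{"linear":[-8,-60.5,0],"angular":[0,0,-50],"gripper":-1},{"linear":[-8,-60.5,0],"angular":[0,0,-50],"gripper":-1}])

```text
time_s: 17.3
position: [0.5414, -0.1963, 0.0609]
tool_rot: [[-0.922, 0.386, -0.0], [0.386, 0.922, 0.001], [0.001, 0.001, -1.0]]
ft_force: [-0.8, 3.7, 1.8]
grip_width: -0.0006
```

Run:
```python
from lev import *
rel([tool(q,g) for q,g in ((1.7,-.001),(1.75,-.001),(1.8,-.002),(1.85,-.002),(1.9,-.003),(1.95,-.003),(1.97,-.004))])
for n in("top",):
  p=env.get_image(n); crop(p,230,110,430,250,4,f"pics/{n}10.png")
```

```text
now [0.5414, -0.1963, 0.0609] 157.26 F [-0.8, 3.7, 1.8] t 17.3 q [-32.0, 35.0, 84.0, 0.0, 61.0, -99.0]
[0.2, -0.6, 0.9] -0.3
[1.2, -4.1, 0.9] -3.2
[1.9, -8.5, 0.9] -6.1
[2.6, -12.1, 0.9] -8.9
[2.8, -16.6, 0.9] -11.8
[3.0, -20.1, 0.9] -14.7
[2.8, -22.5, 0.9] -15.8
```

View pics/top10.png

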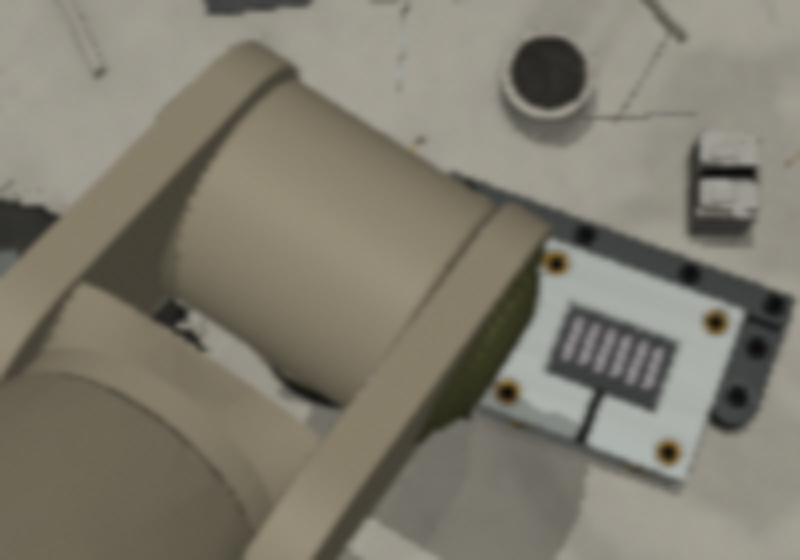

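Emit:
servo_tool(commands=[{"linear":[1,-4,0],"angular":[0,0,-3],"gripper":-1},{"linear":[2,-8.5,0],"angular":[0,0,-6],"gripper":-1},{"linear":[2.5,-12,0],"angular":[0,0,-9],"gripper":-1},{"linear":[2.8,-16.5,0],"angular":[0,0,-12],"gripper":-1},{"linear":[3,-20,0],"angular":[0,0,-14.5],"gripper":-1},{"linear":[3,-22.5,0],"angular":[0,0,-16],"gripper":-1},{"linear":[3,-22.5,0],"angular":[0,0,-16],"gripper":-1},{"linear":[3,-22.5,0],"angular":[0,0,-16],"gripper":-1}])

```text
time_s: 18.15
position: [0.53, -0.2145, 0.0608]
tool_rot: [[-0.993, 0.119, -0.001], [0.119, 0.993, 0.003], [0.002, 0.003, -1.0]]
ft_force: [-1.1, 10.9, 4.2]
grip_width: -0.0004
```

Run:
```python
from lev import *
rel([tool(1.95,0),tool(1.97,-.004)])
```

```text
now [0.53, -0.2145, 0.0608] 173.17 F [-1.1, 10.9, 4.2] t 18.15 q [-34.0, 35.0, 85.0, 0.0, 60.0, -117.0]
[-0.8, 3.9, 0.8] 1.2
[-0.3, -1.5, 0.8] 0.1
```

Emit:
servo_tool(commands=[{"linear":[0,-1.5,0],"angular":[0,0,0],"gripper":-1},{"linear":[0,-3,0],"angular":[0,0,0],"gripper":-1},{"linear":[0,-3,0],"angular":[0,0,0],"gripper":-1},{"linear":[0,-3,0],"angular":[0,0,0],"gripper":-1}])

```text
time_s: 18.55
position: [0.5298, -0.215, 0.0608]
tool_rot: [[-0.993, 0.119, -0.001], [0.119, 0.993, 0.008], [0.002, 0.007, -1.0]]
ft_force: [3.0, 22.0, 7.0]
grip_width: -0.0
```

Emit:
servo_tool(commands=[{"linear":[0,-1.5,0],"angular":[0,0,0],"gripper":-1},{"linear":[0,-2,0],"angular":[0,0,0],"gripper":-1},{"linear":[0,-2,0],"angular":[0,0,0],"gripper":-1}])

```text
time_s: 18.85
position: [0.5297, -0.2154, 0.0607]
tool_rot: [[-0.993, 0.119, -0.001], [0.119, 0.993, 0.011], [0.003, 0.01, -1.0]]
ft_force: [5.1, 29.9, 9.2]
grip_width: -0.0002
```

Hard stop reached. Back off and look.

Emit:
servo_tool(commands=[{"linear":[0,10,0],"angular":[0,0,0],"gripper":-1},{"linear":[0,30,0],"angular":[0,0,0],"gripper":-1},{"linear":[0,40,-40],"angular":[0,0,0],"gripper":-1},{"linear":[40,60,-80],"angular":[0,0,0],"gripper":-1},{"linear":[80,100,-100],"angular":[0,0,0],"gripper":-1},{"linear":[110,140,-100],"angular":[0,0,0],"gripper":-1},{"linear":[140,190,-100],"angular":[0,0,0],"gripper":-1},{"linear":[170,240,-100],"angular":[0,0,0],"gripper":-1},{"linear":[180,280,-100],"angular":[0,0,0],"gripper":-1},{"linear":[180,280,-100],"angular":[0,0,0],"gripper":-1}])

```text
time_s: 19.85
position: [0.3822, 0.0801, 0.1612]
tool_rot: [[-0.993, 0.117, 0.001], [0.117, 0.993, -0.0], [-0.001, -0.0, -1.0]]
ft_force: [-0.1, 0.2, 0.4]
grip_width: -0.0001
```

Run:
```python
from h import *
rel([])
p=env.get_image("top"); crop(p,290,140,430,250,5,"pics/top11.png")
p=env.get_image("scene"); crop(p,270,140,430,250,5,"pics/sc11.png")
```

```text
now [0.3822, 0.0801, 0.1612] 173.26 F [-0.1, 0.2, 0.4] t 19.85 q [-6.0, 11.0, 105.0, -0.0, 63.0, -89.0]
```

View pics/top11.png

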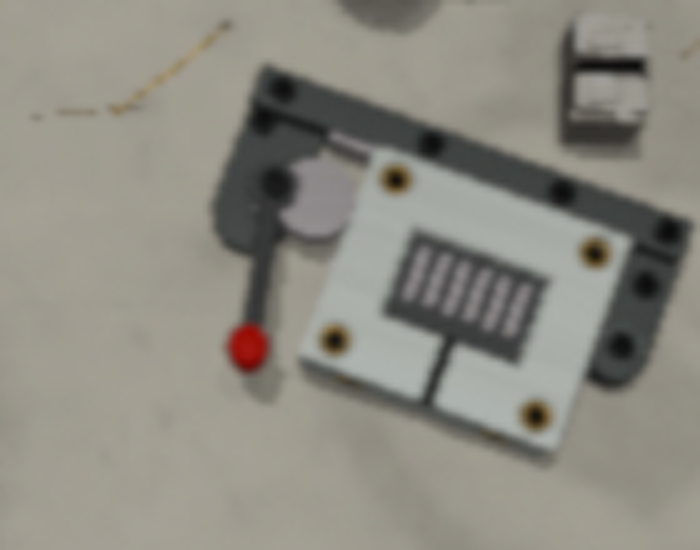

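View pics/sc11.png

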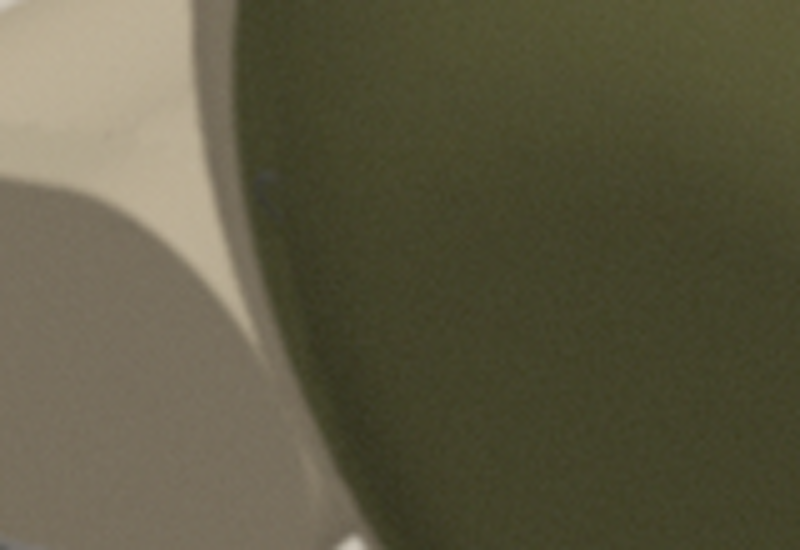

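Run:
```python
from fit import *
import lev
p=env.get_image("top")
T=lambda c:cp(c,290,140,5)
F=lev.F;a=F[2];c,s=np.cos(a),np.sin(a); R=np.array([[c,-s],[s,c]])
f=lambda uv,z:((unproj(p,T(uv),z)[:,:2]-F[:2])@R*1e3).round(1).tolist()
# subpixel plugs: brass/dark blob centroid, compare with before
for c0 in ([396,179],[595,252],[535,415],[334,340]):
    print(f([c0],.042))
k=unproj(p,T([[247,345]]),.064)[0][:2]-lev.piv; print("knob r",np.hypot(*k),"q",(np.arctan2(k[1],k[0])-a-np.radians(80))%(2*np.pi))
```

```text
[[-9.3, 92.8]]
[[-8.6, 11.0]]
[[-76.6, 11.0]]
[[-77.4, 92.8]]
knob r 0.06789056738728584 q 1.9628080079670192
```

Run:
```python
from fit import *
import lev
A=cv2.imread("pics/top7.png",0);C=cv2.imread("pics/top11.png",0)
p=env.get_image("top")
T=lambda c:cp(c,290,140,5)
F=lev.F;a=F[2];c,s=np.cos(a),np.sin(a); R=np.array([[c,-s],[s,c]])
f=lambda uv,z:((unproj(p,T(uv),z)[:,:2]-F[:2])@R*1e3)
for u,v in ([392,177],[591,251],[531,414],[330,337],[465,290],[282,89],[669,230]):
    t=A[v-17:v+18,u-17:u+18]; w=C[v-29:v+30,u-29:u+30]
    m=cv2.matchTemplate(cv2.resize(w,None,fx=4,fy=4,interpolation=2),cv2.resize(t,None,fx=4,fy=4,interpolation=2),5)
    l=np.array(cv2.minMaxLoc(m)[3])/4-12; print((u,v),l,(f([[u+l[0],v+l[1]]],.042)-f([[u,v]],.042)).round(2).tolist())
```

```text
(392, 177) [3.75 1.25] [[0.06, -1.54]]
(591, 251) [4.25 1.25] [[0.13, -1.69]]
(531, 414) [4.75 1.25] [[0.21, -1.85]]
(330, 337) [4.5 2.5] [[-0.28, -1.96]]
(465, 290) [5. 0.] [[0.7, -1.8]]
(282, 89) [0. 0.] [[0.0, 0.0]]
(669, 230) [0. 0.] [[0.0, 0.0]]
```

Run:
```python
from rig import env
print(env.close_job())
```

```text
the job is handed in; nothing more can be done
None
```

I squared the block, slid it flat against the fence and locked the cam, then handed the job in at about 20 s of the 67 s allowed. No verdict is reported.

**What I did:**
- I turned the block about 33° clockwise with a shut fingertip at its left rear corner.
- I then opened the fingers part way and pushed with both tips, which squared the block and slid it up to the fence. It stopped dead there at about 31 N.
- I pushed the red knob round from behind until the lever met its hard stop at about 30 N, then backed the arm clear.

**What the last checks showed:**
- **Lever:** the picture gives 1.96 rad, at the 1.95 rad locked end stop.
- **Block:** locking moved it 1.5 to 2.0 mm toward the end stop and at most about 0.3 mm at the corner plugs toward or away from the fence. A match on the core gave 0.7 mm, which disagrees with the plugs; I trusted the plugs.
- **End stop and cam:** I place the right side within about 0.5 mm of the end stop. The cam force is not measured; I inferred it from the lever and the block's shift.
- **Bystanders:** the dark insert and the jar look unmoved in the top view. The amber insert was outside my last cropped picture, but it looked unmoved when last seen in the scene view, partway through the lever push.
- **Scene view:** the arm blocked that camera at the end, so the final checks rest on the top camera alone, which is good to about 2 mm.

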